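# Balance the oil bottles on the pivoting tray

## Robot

A 7-joint arm with a two-finger parallel gripper is mounted at the origin on a cart in front of the work surface, level with it; the furniture and walls round the work are solid. World frame = base frame: x ahead of the robot, y to its left, z up, the work surface at z = 0. Lengths are in mm, angles in rad, forces in N, time in s.
With the tool pointing down it reaches from about 350 to 900 mm from the base axis. Payload 19.9 kg.
Tool frame: the origin (TCP) lies at the very end of the fingers, on their centre line; the grasp point (between the pads) lies 19 mm behind it (env.tcp_to_grasp is the distance from the TCP to the grasp point, in mm); z points along the fingers, y is the line along which they close (so a half turn about z gives the same grasp; the last joint's range is limited). The gripper opens to 85 mm and grips with 20 to 120 N. Pads are 22 mm wide; open, the fingers measure 114 mm over their backs; the gripper's body (76 mm by 85 mm) begins 54 mm behind the grasp point. The pads swing forward as they close: fully open they stand 13 mm farther back than shut.
Start: joints at [1.163, 0.417, -0.01, 1.614, 0.005, 1.111, -0.053], TCP at [223.554, -583.631, 231.26] pointing down, gripper open.
Joint ranges: [-2.81, 2.81], [-0.39, 2.02], [-1.27, 1.25], [0.06, 2.57], [-1.19, 4.33], [0.19, 2], [-2.82, 2.82]. Speed limits (rad/s): [1.89, 1.89, 2.39, 2.39, 3.01, 3.01, 3.01].

## Interface

Orientations are given as [roll, pitch, yaw] about the fixed x, y, z axes, in that order (R = Rz(yaw) Ry(pitch) Rx(roll)).
In Python, from bench import env gives the robot as it stands.
- The arm moves only by the shell command python3 -m pendant 'ROWS' [OPENING] [FORCE]. ROWS is JSON, a list of rows, each a list of 2 entries, a list of its own where there are three numbers: the shift along the tool's x, y, z in m, then the turn, a rotation vector about the tool's x, y, z in degrees. A call has 1 to 10 rows; each row is the pose to reach, as a shift and turn from the pose commanded when the call began, along the tool's axes at that moment; what a row does not reach only later rows make up. A row lasts 1/8 s, in which the tool goes at most 62.5 mm and 10.7 degrees, less where a joint would pass 70% of its speed; a pose out of reach is approached as far as the arm can. A call with a gripper value outside its range is refused whole. OPENING is the opening, from 0 (shut) to 1 (fully open), set as the call begins (- or left out, the last holds). The fingers move at their own pace and stop on an object; FORCE is the grip in N (left out, the last holds). Time passes only in rows, so rows that repeat a pose let the fingers close. It gives the time, the measured TCP pose, the force, the opening and the grip force at its end, in the units of the state.
- env.sense(): the state, without advancing time (a new reading comes with each control period).
- env.get_image(name): name is "scene" or "top" or "wrist"; returns a dict with "pixels" (384x512x3 uint8, blue, green, red), "fx", "fy", "cx", "cy" (pixels), "camera_from_world" (4x4, takes a point from world to camera coordinates). Camera axes: x right, y down, z forward; pixel columns grow to the right and rows downward; lengths in mm; the calibration is good to about 2 mm. A picture is of the moment at which its call begins. There is no depth.
- env.finish_job(): hands the job in; it is judged then, once.
Trained networks look in a picture, given as the dict that the camera call returned (one of the last four; its "shot" number tells which), for a name from the list of things; names that differ only in an ending like _2 or _b are one class to them, and where a whole thing is asked for, a point or a joint stands for the part that bears it (a point fixed in the world has none). Each returns a list of dicts, best first, with "score" (0 to 1); they miss things now and then, are a little off and sometimes report something else, mostly with a low value. They report only what shows in the picture. A call takes as long as a camera call. They do not tell look-alikes from the thing itself.
- env.spot_in(picture, name): "centre" ([x, y, z] in mm, in world coordinates, good to about 4 mm: the middle of the surface that is visible of it).
- env.cut_out(picture, name): "mask" (384x512 bool, what is visible of it).
- env.place_of(picture, name): "centre" ([x, y, z] in mm, in world coordinates, good to about 4 mm: a listed point, or the origin of a listed thing).
The state is a dict: "time_s": time; "qpos": joint angles; "qvel": joint speeds; "tau": joint torques, N m; "ee_pos": TCP position; "eef_rot": TCP orientation; "wrist_force": force on the tool from outside, world axes, zero at the start; "wrist_torque": the same for the moment, N m; "grip_width": finger opening in mm; "grasp_force": force on a finger pad.
Only numpy, scipy, OpenCV 4.12 (cv2) and the standard library are available. Lean on these libraries where they do the work, as an engineer would, in place of code of your own. Each camera call takes 0.05 s, during which the arm holds its last target. There are 200 camera calls.

## Task

Take the two brown dropper bottles that stand near the front edge of the bench and stand them upright on the blue pivoting tray under the lamp bar, one in the middle of each end pan, so that the tray stays level with both of them on it. Do not bump the lamp bar, and leave the black tape roll and the ball bearing beside the bottles where they lie.

Things in the scene. Friction and masses are not known exactly. Their poses are not given: they have to be found in the camera images.
- bottle_a: brown dropper bottle with black bulb, upright, on the open bench between robot and stand, to the right. Round body 33 mm across, 70 mm tall; neck 24 mm across to 77 mm; bulb 13 mm across to 102 mm. About 0.1 kg; the two bottles weigh the same within 8 %. Origin: centre of its underside, z up. Grip it across the round body, 30 to 50 mm up
- bottle_b: the same as bottle_a: a second identical bottle
- stand: fixed grey stand of tray and lamp, base plate 190 x 120 x 12 mm. Origin on the bench straight below the tray's middle; x away from the robot, y along the level tray to its left end, z up; turned up to 0.2 rad. Two cheeks, 36 mm wide, 80 mm high, at x = -48 and +48 mm hold the pivot 65 mm above the bench
- tray (a joint): tilt of the blue tray (72 x 242 x 14 mm) about its pivot along the stand's x, 6 mm below the pan floors. 0 level, positive = left (+y) end up, stops at +-0.2 rad. A weak damped centring spring (0.35 N m/rad) levels the empty tray; one bottle alone tips it to the stop (its pan sinks 17 mm, the other rises 17 mm); about 1 N on the raised pan levels it again
- pan_left (a point): left (+y) end pan of the tray: centre of its floor, marked by a white spot 36 mm across; 85 mm from the pivot, 71 mm above the bench when level. The pan is a recess 60 x 60 mm inside; its rim, 6 mm thick, stands 8 mm above its floor. Axes turn with the tray: x along the pivot, away from the robot; y to the tray's left end; z out of the floor
- pan_right (a point): right (-y) end pan of the tray: centre of its floor, marked by a white spot 36 mm across; 85 mm from the pivot, 71 mm above the bench when level. The pan is a recess 60 x 60 mm inside; its rim, 6 mm thick, stands 8 mm above its floor. Axes turn with the tray: x along the pivot, away from the robot; y to the tray's left end; z out of the floor
- lamp: fixed lamp bar straight above the tray, aluminium and white, 50 mm deep (x), 328 mm long (y), 23 mm high. Origin: middle of its underside, 270 mm above the bench; axes as the stand. Its post, 16 mm thick, stands 95 mm behind the tray's middle. A gripper pointing straight down over a pan hits the bar; leaning back 35 to 45 degrees, fingers pointing down and away from the robot, it fits in front
- black_tape: bystander: roll of black electrical tape lying flat, 55 mm across, 19 mm high; origin at the centre of its underside
- ball_bearing: bystander: ball bearing lying flat, 32 mm across, 10 mm high; origin at the centre of its underside
Things that resemble listed ones, but are neither listed nor needed, are in the scene too. Leave any orange or yellow look-alike of the bottle_a alone.

How it is judged (in metres and radians):
At the end, for the whole second after the job is handed in: One bottle stands in each end pan, the centre of its underside within 22 mm of the centre of the pan's floor and its axis within 0.15 rad of vertical; the tray is within 0.08 rad of level and everything is at rest (bottles under 0.02 m/s, tray under 0.1 rad/s) (((distance between bottle_a and pan_left below 0.022 m and distance between bottle_b and pan_right below 0.022 m) or (distance between bottle_a and pan_right below 0.022 m and distance between bottle_b and pan_left below 0.022 m)) and value of joint tray between -0.08 and 0.08 rad and velocity of joint tray between -0.1 and 0.1 rad/s and angle between each of bottle_a, bottle_b's own z axis and vertical below 0.15 rad and linear speed of each of bottle_a, bottle_b below 0.02 m/s); the robot touches nothing.
It fails at once if the lamp bar is bumped (more than 5 N) (contact force between lamp and anything else above 5 N).
It fails at once if the tape roll is moved more than 30 mm (distance of black_tape from where it was at the start of the episode above 0.03 m).
It fails at once if the ball bearing is moved more than 30 mm (distance of ball_bearing from where it was at the start of the episode above 0.03 m).
It also fails if it takes over 59 s, if anything falls off the work surface, if the arm or the gripper's body presses on something with over 40 N, if the wrist force passes 120 N, or if a joint passes its speed limit or range.

## Working session

There is one attempt and no reset: what is moved stays moved. The work goes in short steps, Python scripts to look and compute and a shell command to move; the robot and the scene stay as the last step left them, time stands still between calls to the robot, and variables do not carry over. Pictures are saved under pics/ and viewed, at most 10 in all, crops included, and the job is handed in when it is done.

```bash
ls; mkdir -p pics
python3 - <<'E'
from bench import env
import cv2,numpy as np
s=env.sense();print({k:np.round(v,3).tolist() for k,v in s.items()})
a=env.get_image("scene");b=env.get_image("top")
for n,p in(("scene",a),("top",b)):
    cv2.imwrite(f"pics/{n}0.png",p["pixels"])
    for o in["bottle_a","stand","pan_left","pan_right","lamp","black_tape","ball_bearing"]:
        print(n,o,[(np.round(r["centre"]).tolist(),round(r["score"],2)) for r in env.place_of(p,o)])
E
```

```text
pics
{'time_s': 0.0, 'qpos': [1.164, 0.418, -0.01, 1.614, 0.005, 1.111, -0.053], 'qvel': [0.001, 0.0, 0.001, 0.0, 0.001, -0.0, -0.001], 'tau': [0.0, -86.446, 0.679, -43.491, 0.019, 0.007, -0.0], 'ee_pos': [223.439, -583.349, 230.661], 'eef_rot': [-3.14, 0.0, 0.366], 'wrist_force': [1.37, -0.823, -0.258], 'wrist_torque': [0.02, -0.016, 0.03], 'grasp_force': 0.0, 'grip_width': 85.817}
scene bottle_a [([440.0, -344.0, 2.0], 0.87), ([487.0, -152.0, -3.0], 0.8), ([496.0, -389.0, 0.0], 0.71), ([427.0, -435.0, -0.0], 0.64)]
scene stand [([613.0, 4.0, 5.0], 0.64)]
scene pan_left [([619.0, 89.0, 70.0], 0.97)]
scene pan_right [([607.0, -84.0, 73.0], 0.89), ([518.0, -245.0, -3.0], 0.48)]
scene lamp [([618.0, 1.0, 271.0], 0.73)]
scene black_tape [([372.0, -263.0, -3.0], 0.61)]
scene ball_bearing [([520.0, -244.0, -2.0], 0.6)]
top bottle_a [([490.0, -161.0, 2.0], 0.66), ([501.0, -389.0, -1.0], 0.63), ([518.0, -246.0, 0.0], 0.62), ([428.0, -435.0, -4.0], 0.5), ([439.0, -343.0, -1.0], 0.44)]
top stand [([615.0, 4.0, 1.0], 0.83)]
top pan_left []
top pan_right [([606.0, -81.0, 77.0], 0.68), ([616.0, 4.0, -0.0], 0.37)]
top lamp [([605.0, -82.0, 79.0], 0.36)]
top black_tape [([373.0, -260.0, -0.0], 0.49)]
top ball_bearing [([516.0, -244.0, 0.0], 0.66)]
```

Run:
```python
import cv2,numpy as np
a=cv2.imread("pics/scene0.png");b=cv2.imread("pics/top0.png")
cv2.imwrite("pics/both.png",cv2.resize(np.vstack([a,b]),(800,600)) if 0 else np.hstack([cv2.resize(a,(400,300)),cv2.resize(b,(400,300))]))
```

```text
(no output)
```

View pics/scene0.png

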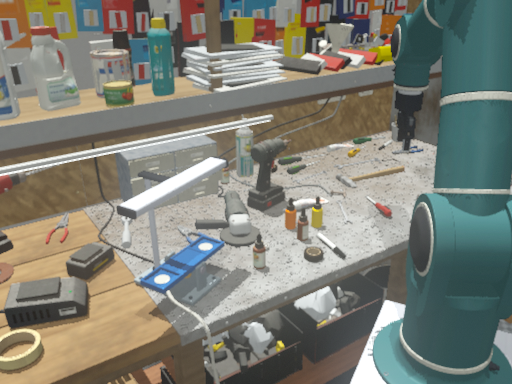

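View pics/top0.png

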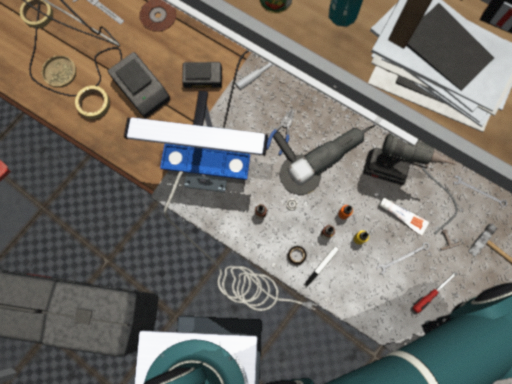

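The scene view shows four candidates. Brown bottles are at (260,252) and (303,227). The orange look-alike is at (291,216) and the yellow one at (317,214). The networks put brown A at about (488,-157), brown B at (440,-344), orange at (498,-389) and yellow at (427,-435). I choose the two brown ones and will check them in a crop.

```bash
cat > h.py <<'E'
from bench import env
import numpy as np
from scipy.spatial.transform import Rotation as Ro
def pose(az_deg,T_deg=40):
    a,T=np.radians([az_deg,T_deg]);c,s=np.cos,np.sin
    x=np.array([c(T)*c(a),c(T)*s(a),s(T)]);z=np.array([s(T)*c(a),s(T)*s(a),-c(T)])
    return np.c_[x,np.cross(z,x),z]
def goto(grasp,az,T=40,s=None):
    """row (m, deg) putting grasp point at `grasp` mm with heading az, lean T"""
    s=s or env.sense();R0=Ro.from_euler('xyz',s['eef_rot']).as_matrix();R=pose(az,T)
    p=np.array(grasp)+R[:,2]*env.tcp_to_grasp
    d=R0.T@(p-s['ee_pos'])/1000;r=Ro.from_matrix(R0.T@R).as_rotvec(degrees=True)
    print(np.round(d,4).tolist(),np.round(r,1).tolist())
def grasp_now():
    s=env.sense();R=Ro.from_euler('xyz',s['eef_rot']).as_matrix()
    print('t',s['time_s'],'grasp',np.round(s['ee_pos']-R[:,2]*env.tcp_to_grasp,1),'z',np.round(R[:,2],3),'y',np.round(R[:,1],3),'q',np.round(s['qpos'],2),'w',round(s['grip_width'],1),'F',np.round(s['wrist_force'],1))
def proj(p,X):
    c=p["camera_from_world"]@np.append(X,1);return np.array([p["fx"]*c[0]/c[2]+p["cx"],p["fy"]*c[1]/c[2]+p["cy"]])
E
python3 - <<'E'
import cv2,numpy as np
from h import *
a=cv2.imread("pics/scene0.png");b=cv2.imread("pics/top0.png")
cv2.imwrite("pics/c1.png",np.hstack([cv2.resize(a[190:280,235:345],None,fx=4,fy=4,interpolation=2)[:360],cv2.resize(b[185:275,245:335],None,fx=4,fy=4,interpolation=2)]))
goto([420,-140,150],-20); goto([400,-130,180],-20)
E
```

```text
[0.3512, -0.3362, 0.0956] [-14.3, 38.3, 39.3]
[0.3361, -0.3527, 0.0656] [-14.3, 38.3, 39.3]
```

View pics/c1.png

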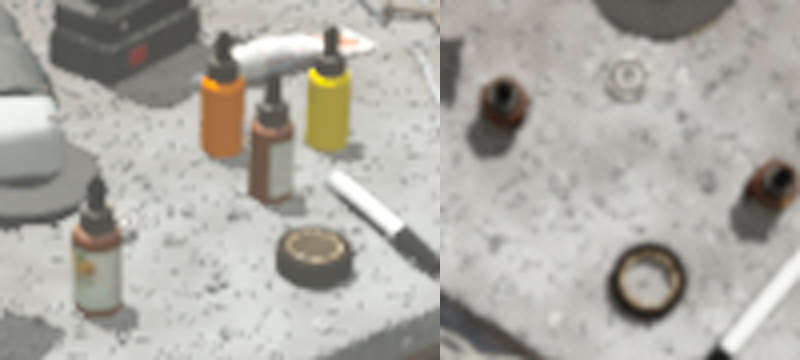

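The crop confirms that both choices are brown glass with black bulbs: A with a label at (97,270) and B at (270,160). Next is the move to a pre-grasp pose in front of A.

```bash
python3 -m pendant '[[[0.336,-0.353,0.066],[-14.3,38.3,39.3]],[[0.336,-0.353,0.066],[-14.3,38.3,39.3]],[[0.336,-0.353,0.066],[-14.3,38.3,39.3]],[[0.336,-0.353,0.066],[-14.3,38.3,39.3]],[[0.336,-0.353,0.066],[-14.3,38.3,39.3]],[[0.336,-0.353,0.066],[-14.3,38.3,39.3]],[[0.336,-0.353,0.066],[-14.3,38.3,39.3]],[[0.336,-0.353,0.066],[-14.3,38.3,39.3]],[[0.336,-0.353,0.066],[-14.3,38.3,39.3]],[[0.336,-0.353,0.066],[-14.3,38.3,39.3]]]' 0.75 25
python3 - <<'E'
from h import *
grasp_now(); goto([400,-130,180],-20)
E
```

```text
time_s: 2.05
ee_pos: [380.7, -222.2, 206.1]
eef_rot: [-3.139, -0.684, -0.333]
wrist_force: [-0.3, -0.1, -0.1]
grip_width: 64.2
grasp_force: 0.0
t 2.05 grasp [ 369.5 -218.4  220.6] z [ 0.598 -0.204 -0.775] y [-0.325 -0.946 -0.002] q [ 0.89 -0.14 -0.3   2.52 -1.17  0.21 -0.23] w 64.2 F [-0.3 -0.1 -0.1]
[-0.0255, -0.0931, 0.0316] [-0.8, 0.8, 0.7]
```

Run:
```python
from h import *
q=[np.array([1.164,.418,-.01,1.614,.005,1.111,-.053]),env.sense()['qpos']]
Rm=[Ro.from_euler('xyz',[-3.14,0,.366]).as_matrix(),Ro.from_euler('xyz',env.sense()['eef_rot']).as_matrix()]
import itertools
def R(q,s): return Ro.from_euler('ZYZYZYZ',np.array(s)*q).as_matrix()
for s in itertools.product([1,-1],repeat=3):
    S=[-1,1,s[0],1,s[1],1,s[2]]
    C=[R(a,S).T@m for a,m in zip(q,Rm)]
    print(S,round(np.degrees(Ro.from_matrix(C[0].T@C[1]).magnitude()),2),np.round(Ro.from_matrix(C[0]).as_rotvec(degrees=True),1))
goto([460,-170,190],-20,10)
```

```text
Traceback (most recent call last):
  File "scipy/spatial/transform/_rotation.pyx", line 1413, in scipy.spatial.transform._rotation.Rotation.from_euler
ValueError: Expected axis specification to be a non-empty string of upto 3 characters, got ZYZYZYZ
```

Run:
```python
from h import *
q=[np.array([1.164,.418,-.01,1.614,.005,1.111,-.053]),env.sense()['qpos']]
Rm=[Ro.from_euler('xyz',[-3.14,0,.366]).as_matrix(),Ro.from_euler('xyz',env.sense()['eef_rot']).as_matrix()]
import itertools
def R(q,s):
    r=Ro.identity()
    for ax,v in zip('zyzyzyz',np.array(s)*q): r=r*Ro.from_euler(ax,v)
    return r.as_matrix()
for s in itertools.product([1,-1],repeat=3):
    S=[-1,1,s[0],1,s[1],1,s[2]]
    C=[R(a,S).T@m for a,m in zip(q,Rm)]
    print(S,round(np.degrees(Ro.from_matrix(C[0].T@C[1]).magnitude()),2),np.round(Ro.from_matrix(C[0]).as_rotvec(degrees=True),1))
goto([460,-170,190],-20,10)
```

```text
[-1, 1, 1, 1, 1, 1, 1] 127.61 [ 0.  -0.  94.7]
[-1, 1, 1, 1, 1, 1, -1] 108.81 [ 0.  -0.  88.6]
[-1, 1, 1, 1, -1, 1, 1] 19.89 [-0.4  0.4 95. ]
[-1, 1, 1, 1, -1, 1, -1] 33.5 [-0.4  0.4 88.9]
[-1, 1, -1, 1, 1, 1, 1] 154.88 [ 0.4 -0.4 95.8]
[-1, 1, -1, 1, 1, 1, -1] 134.88 [ 0.4 -0.4 89.7]
[-1, 1, -1, 1, -1, 1, 1] 20.48 [-0.  0. 96.]
[-1, 1, -1, 1, -1, 1, -1] 0.06 [-0.  0. 90.]
[0.0256, -0.075, 0.0656] [-0.6, -29.2, 0.9]
```

```bash
cat >> h.py <<'E'
S=np.array([-1,1,-1,1,-1,1,-1])
def fk(q,L):
    r=Ro.identity();p=np.array([0,0,L[0]]);k={1:1,3:2,6:3}
    for i,(ax,v) in enumerate(zip('zyzyzyz',S*q)):
        r=r*Ro.from_euler(ax,v)
        if i in (2,4,6): p=p+r.apply([0,0,L[{2:1,4:2,6:3}[i]]])
    return p,(r*Ro.from_euler('z',90,degrees=True)).as_matrix()
E
python3 - <<'E'
from h import *
from scipy.optimize import least_squares
s=env.sense()
D=[(np.array([1.163,.417,-.01,1.614,.005,1.111,-.053]),np.array([223.554,-583.631,231.26])),(s['qpos'],s['ee_pos'])]
f=lambda L:np.concatenate([fk(q,L)[0]-p for q,p in D])
r=least_squares(f,[300,400,400,300]);print(r.x,r.fun)
E
```

```text
[305.01357731 458.43176853 488.74082606 266.56402581] [28.07189272 13.20239798  9.28261214  9.83445277 18.5626546  -9.28261208]
```

```bash
cat > ik.py <<'E'
from h import *
from scipy.optimize import least_squares
L=[305,458.4,488.7,266.6]
lo=np.array([-2.81,-.39,-1.27,.06,-1.19,.19,-2.82]);hi=np.array([2.81,2.02,1.25,2.57,4.33,2,2.82])
def ik(g,az,T,flip,seed):
    R=pose(az,T)
    if flip:R=R@np.diag([-1,-1,1])
    p=np.array(g)+R[:,2]*19
    def f(q):
        P,Q=fk(q,L);m=np.minimum(q-lo,hi-q)
        return np.r_[(P-p)/5,Ro.from_matrix(Q.T@R).as_rotvec()*50,np.maximum(0,.25-m)*10,(q-seed)*.02]
    r=least_squares(f,np.clip(seed,lo+.01,hi-.01),bounds=(lo,hi));return r.x,np.abs(r.fun[:6]).max(),np.minimum(r.x-lo,hi-r.x).min()
if __name__=="__main__":
    for n,g in dict(A=[488,-157,48],B=[440,-344,48],L=[619,89,119],R=[607,-84,119]).items():
        b=np.degrees(np.arctan2(g[1],g[0]))
        for T in (35,40):
            for daz in ((-30,0,30) if n in 'AB' else (0,)):
                az=b+daz if n in 'AB' else -4
                for fl in(0,1):
                    best=max((ik(g,az,T,fl,np.array([-np.radians(b),.3,q3,1.8,q5,.8,(1.5 if fl else -1.5)-q5])) for q5 in(-1,0,1.5,3) for q3 in(-.6,0,.6)),key=lambda t:t[2]-10*(t[1]>.3))
                    print(n,T,round(az),fl,np.round(best[0],2),round(best[1],2),round(best[2],2))
E
python3 ik.py
```

```text
A 35 -48 0 [-0.78  0.8   0.99  2.22 -1.17  0.19 -1.36] 3.22 0.0
A 35 -48 1 [ 0.58  0.56 -0.48  2.27  1.87  0.61 -0.8 ] 0.0 0.3
A 35 -18 0 [-0.1   0.46  0.45  2.22 -1.19  0.19 -0.47] 9.48 0.0
A 35 -18 1 [ 1.26  0.83 -1.02  2.33  2.22  0.62 -0.23] 0.01 0.24
A 35 12 0 [ 1.51  0.99 -1.13  2.27  1.89  0.36 -2.38] 0.14 0.14
A 35 12 1 [ 1.51  0.99 -1.13  2.27  1.89  0.36  0.76] 0.14 0.14
A 40 -48 0 [-0.88  0.9   1.06  2.22 -1.19  0.19 -1.44] 5.18 0.0
A 40 -48 1 [ 0.39  0.55 -0.3   2.3   2.01  0.63 -1.01] 0.0 0.27
A 40 -18 0 [-0.11  0.45  0.46  2.22 -1.19  0.19 -0.47] 13.07 0.0
A 40 -18 1 [ 1.28  0.88 -1.02  2.36  2.42  0.69 -0.37] 0.05 0.21
A 40 12 0 [ 1.57  1.06 -1.14  2.3   2.15  0.35 -2.55] 0.21 0.13
A 40 12 1 [ 1.57  1.06 -1.14  2.3   2.15  0.35  0.6 ] 0.21 0.13
B 35 -68 0 [-0.33  0.82  0.94  2.12 -1.11  0.19 -1.4 ] 2.43 0.0
B 35 -68 1 [ 1.    0.63 -0.55  2.17  1.81  0.64 -0.67] 0.0 0.4
B 35 -38 0 [ 1.15  0.56 -0.52  2.14  1.43  0.19 -2.82] 6.93 0.0
B 35 -38 1 [ 1.57  0.87 -1.01  2.22  2.14  0.6  -0.13] 0.0 0.26
B 35 -8 0 [ 1.79  1.01 -1.11  2.17  1.75  0.37 -2.25] 0.11 0.16
B 35 -8 1 [
[... 241 characters left out ...]
 0.0
B 40 -38 1 [ 1.46  0.77 -0.85  2.26  2.43  0.56 -0.49] 0.0 0.31
B 40 -8 0 [ 1.85  1.09 -1.14  2.19  2.    0.35 -2.42] 0.17 0.13
B 40 -8 1 [ 1.85  1.09 -1.14  2.19  2.    0.35  0.73] 0.17 0.13
L 35 -4 0 [-0.83  0.57  0.73  2.04 -1.03  0.19 -0.96] 1.73 0.0
L 35 -4 1 [ 0.39  0.56 -0.68  2.06  1.62  0.44 -0.09] 0.0 0.25
L 40 -4 0 [-0.25  0.44  0.04  2.03  1.02  0.19 -2.82] 5.32 0.0
L 40 -4 1 [ 0.55  0.66 -0.89  2.1   1.92  0.59 -0.28] 0.0 0.38
R 35 -4 0 [ 1.04  0.71 -1.03  2.08  1.61  0.44 -2.77] 1.2 0.05
R 35 -4 1 [ 1.02  0.71 -1.02  2.1   1.71  0.44  0.26] 0.0 0.25
R 40 -4 0 [ 1.21  0.98 -1.27  2.12  1.89  0.66 -2.82] 1.81 0.0
R 40 -4 1 [ 1.04  0.72 -1.02  2.14  2.01  0.44 -0.02] 0.0 0.25
```

```bash
cat >> ik.py <<'E'
def rows(qs):
    s=env.sense();R0=Ro.from_euler('xyz',s['eef_rot']).as_matrix();b=s['ee_pos']-fk(s['qpos'],L)[0]
    for q in qs:
        p,R=fk(q,L);d=R0.T@(p+b-s['ee_pos'])/1000;r=Ro.from_matrix(R0.T@R).as_rotvec(degrees=True)
        print(np.round(d,3).tolist(),np.round(r,1).tolist(),'tcp',np.round(p+b),'z',np.round(R[:,2],2))
E
python3 - <<'E'
from ik import *
q0=env.sense()['qpos']
t=ik([430,-95,170],-48,40,1,np.array([.39,.4,-.3,2.3,2.,.63,-1.]));print(np.round(t[0],2),t[1:])
m=(q0+t[0])/2; m[4]=-.2;m[5]=.7
qs=[q0+(m-q0)*a for a in(.5,1)]+[m+(t[0]-m)*a for a in(.25,.5,.75,1)]
print(np.round(m,2));rows(qs)
E
```

```text
[ 0.35  0.11 -0.43  2.43  1.38  0.59 -0.53] (np.float64(0.12469223066052564), np.float64(0.13794656621706824))
[ 0.62 -0.01 -0.36  2.47 -0.2   0.7  -0.38]
[-0.07, -0.103, 0.001] [17.4, -13.8, -29.3] tcp [ 363. -108.  161.] z [ 0.41  0.1  -0.91]
[-0.159, -0.122, -0.028] [28.2, -32.2, -58.6] tcp [287. -61. 128.] z [ 0.02  0.12 -0.99]
[-0.152, -0.085, -0.015] [22.9, -35.8, -82.8] tcp [ 288. -100.  122.] z [-0.02 -0.11 -0.99]
[-0.118, -0.064, 0.003] [16.3, -36.2, -107.3] tcp [ 317. -132.  129.] z [ 0.05 -0.32 -0.95]
[-0.068, -0.071, 0.023] [8.4, -33.1, -131.7] tcp [ 368. -143.  145.] z [ 0.22 -0.45 -0.86]
[-0.016, -0.11, 0.04] [-1.0, -26.0, -155.6] tcp [ 429. -123.  165.] z [ 0.43 -0.48 -0.77]
```

Run:
```python
from ik import *
q0=env.sense()['qpos']
t=ik([440,-105,150],-48,40,1,np.array([.39,.4,-.3,2.3,2.,.63,-1.]));print(np.round(t[0],2),t[1:])
m=(q0+t[0])/2; m[4]=0;m[5]=.6;m[3]=2.1;m[1]=.0
m2=(m+t[0])/2;m2[3]=2.2;m2[5]=.6
qs=[q0+(m-q0)*a for a in(.5,1)]+[m+(m2-m)*a for a in(.5,1)]+[m2+(t[0]-m2)*a for a in(.5,1)]
print(np.round(m,2));rows(qs)
```

```text
[ 0.36  0.19 -0.41  2.42  1.51  0.59 -0.64] (np.float64(0.10983387865816212), np.float64(0.1525724805724562))
[ 0.62  0.   -0.36  2.1   0.    0.6  -0.43]
[0.068, -0.076, 0.006] [10.4, -3.9, -35.0] tcp [ 459. -169.  245.] z [ 0.55 -0.03 -0.83]
[0.127, -0.101, 0.002] [9.6, -11.3, -68.1] tcp [ 507. -159.  285.] z [ 0.41 -0.11 -0.9 ]
[0.086, -0.087, 0.022] [6.0, -19.0, -88.2] tcp [ 485. -167.  244.] z [ 0.32 -0.26 -0.91]
[0.067, -0.08, 0.038] [1.8, -23.8, -109.2] tcp [ 479. -171.  219.] z [ 0.31 -0.39 -0.87]
[0.022, -0.083, 0.053] [0.1, -27.4, -131.9] tcp [ 456. -160.  179.] z [ 0.34 -0.47 -0.81]
[-0.019, -0.103, 0.064] [-1.0, -25.9, -155.7] tcp [ 439. -133.  145.] z [ 0.43 -0.48 -0.77]
```

```bash
python3 -m pendant '[[[0.068,-0.076,0.006],[10.4,-3.9,-35]],[[0.068,-0.076,0.006],[10.4,-3.9,-35]],[[0.068,-0.076,0.006],[10.4,-3.9,-35]],[[0.068,-0.076,0.006],[10.4,-3.9,-35]],[[0.127,-0.101,0.002],[9.6,-11.3,-68]],[[0.127,-0.101,0.002],[9.6,-11.3,-68]],[[0.127,-0.101,0.002],[9.6,-11.3,-68]],[[0.127,-0.101,0.002],[9.6,-11.3,-68]]]' | head -3
python3 - <<'E'
from ik import *
grasp_now()
q0=env.sense()['qpos']
t=ik([440,-105,150],-48,40,1,np.array([.39,.4,-.3,2.3,2.,.63,-1.]))
m2=(q0+t[0])/2;m2[3]=2.2;m2[5]=.6
qs=[q0+(m2-q0)*a for a in(.5,1)]+[m2+(t[0]-m2)*a for a in(.5,1)]
rows(qs)
E
```

```text
time_s: 3.05
ee_pos: [507.3, -162.3, 285.2]
eef_rot: [2.735, -0.179, 0.907]
t 3.05 grasp [ 499.6 -160.2  302.1] z [ 0.412 -0.115 -0.904] y [ 0.68  -0.621  0.389] q [ 0.89 -0.01 -0.63  2.08  0.01  0.62 -0.45] w 64.1 F [ 0.   0.5 -0.7]
[-0.029, -0.027, 0.031] [-0.2, -9.4, -19.0] tcp [ 484. -171.  242.] z [ 0.33 -0.26 -0.91]
[-0.042, -0.042, 0.054] [-1.6, -16.7, -39.4] tcp [ 476. -175.  212.] z [ 0.32 -0.38 -0.87]
[-0.056, -0.081, 0.081] [-1.4, -22.3, -61.9] tcp [ 452. -165.  170.] z [ 0.35 -0.47 -0.81]
[-0.053, -0.122, 0.103] [-2.6, -24.5, -85.6] tcp [ 434. -139.  135.] z [ 0.43 -0.48 -0.77]
```

```bash
python3 -m pendant '[[[-0.029,-0.027,0.031],[-0.2,-9.4,-19]],[[-0.029,-0.027,0.031],[-0.2,-9.4,-19]],[[-0.042,-0.042,0.054],[-1.6,-16.7,-39.4]],[[-0.042,-0.042,0.054],[-1.6,-16.7,-39.4]],[[-0.056,-0.081,0.081],[-1.4,-22.3,-61.9]],[[-0.056,-0.081,0.081],[-1.4,-22.3,-61.9]],[[-0.053,-0.122,0.103],[-2.6,-24.5,-85.6]],[[-0.053,-0.122,0.103],[-2.6,-24.5,-85.6]],[[-0.053,-0.122,0.103],[-2.6,-24.5,-85.6]]]' | head -3
python3 - <<'E'
from ik import *
import cv2
s=env.sense();grasp_now();print(fk(s['qpos'],L)[0]-s['ee_pos'])
P=[env.get_image(n) for n in("wrist","scene","top")]
cv2.imwrite("pics/w1.png",P[0]["pixels"])
for p in P:
    for o in("bottle_a",): print([(np.round(r["centre"]).tolist(),round(r["score"],2)) for r in env.place_of(p,o)])
E
```

```text
time_s: 4.18
ee_pos: [434.0, -138.6, 134.3]
eef_rot: [-3.139, 0.695, 2.305]
t 4.175 grasp [ 426.  -129.7  148.7] z [ 0.427 -0.477 -0.768] y [ 0.743  0.669 -0.002] q [ 0.54  0.21 -0.71  2.47  1.52  0.69 -0.73] w 63.9 F [-0.7  0.   0.5]
[-11.9850624   56.0376642   -9.20571443]
[([496.0, -394.0, 0.0], 0.91), ([486.0, -155.0, 1.0], 0.83), ([435.0, -346.0, 2.0], 0.69), ([433.0, -437.0, -1.0], 0.58)]
[([484.0, -153.0, -2.0], 0.86), ([439.0, -344.0, 1.0], 0.56), ([427.0, -436.0, -1.0], 0.5)]
[([499.0, -389.0, -1.0], 0.67), ([440.0, -343.0, 1.0], 0.66), ([426.0, -436.0, -4.0], 0.54), ([491.0, -163.0, 1.0], 0.46)]
```

View pics/w1.png

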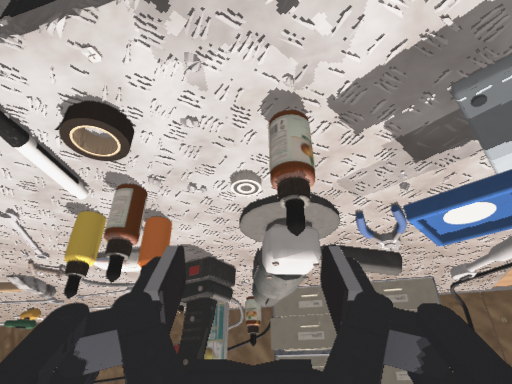

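```bash
sed -i 's/    return np.c_\[x,np.cross(z,x),z\]/    return np.c_[-x,-np.cross(z,x),z]/' h.py; sed -i 's/if flip:R/if not flip:R/' ik.py
python3 - <<'E'
from h import *
A=np.array([487,-156,46.]);z=pose(-48)[:,2]
goto(A-90*z,-48);goto(A,-48)
E
```

```text
[0.0209, 0.0276, 0.0275] [-0.2, -0.2, -0.4]
[0.0206, 0.0279, 0.1175] [-0.2, -0.2, -0.4]
```

```bash
python3 -m pendant '[[[0.021,0.028,0.02],[0,0,0]],[[0.021,0.028,0.027],[0,0,0]],[[0.021,0.028,0.06],[0,0,0]],[[0.021,0.028,0.09],[0,0,0]],[[0.021,0.028,0.117],[0,0,0]],[[0.021,0.028,0.117],[0,0,0]]]' 0.75 25
python3 - <<'E'
from h import *
grasp_now();goto([487,-156,46.],-48)
import cv2
p=env.get_image("scene")
cv2.imwrite("pics/s2.png",cv2.resize(p["pixels"][170:320,190:390],None,fx=3,fy=3))
E
```

```text
time_s: 5.22
ee_pos: [493.7, -165.5, 30.6]
eef_rot: [-3.142, 0.693, 2.296]
wrist_force: [0.6, 0.0, -0.3]
grip_width: 64.2
grasp_force: 0.0
t 5.225 grasp [ 485.8 -156.5   44.9] z [ 0.424 -0.478 -0.769] y [ 0.749  0.663 -0.   ] q [ 0.5   0.6  -0.6   2.36  1.92  0.85 -1.01] w 64.2 F [ 0.6  0.  -0.3]
[-0.0011, 0.0013, -0.0006] [-0.3, -0.3, -0.4]
```

View pics/s2.png

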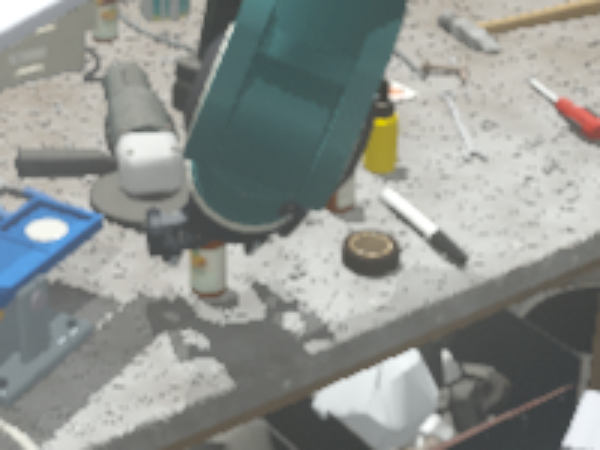

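The bottle stands upright between the fingers at crop pixel (207,268), so I close on it.

```bash
python3 -m pendant '[[[0,0,0],[0,0,0]],[[0,0,0],[0,0,0]],[[0,0,0],[0,0,0]],[[0,0,0],[0,0,0]]]' 0 30
python3 - <<'E'
from h import *
grasp_now()
for P in([480,-150,80],[470,-100,180],[540,40,190]): goto(P,-48 if P[2]<100 else (-30 if P[0]<500 else -4))
E
```

```text
time_s: 5.78
ee_pos: [494.7, -164.2, 32.4]
eef_rot: [3.14, 0.696, 2.298]
wrist_force: [-2.9, 1.9, 10.4]
grip_width: 31.5
grasp_force: 31.0
t 5.775 grasp [ 486.7 -155.2   46.8] z [ 0.428 -0.478 -0.767] y [0.746 0.666 0.001] q [ 0.5   0.6  -0.6   2.36  1.92  0.85 -1.01] w 31.5 F [-2.9  1.9 10.4]
[-0.0149, -0.0015, -0.0309] [-0.1, -0.1, -0.3]
[-0.0448, 0.0282, -0.1362] [-11.7, -0.1, -14.1]
[-0.0045, 0.1782, -0.1826] [-28.4, -0.1, -34.0]
```

```bash
python3 -m pendant '[[[-0.015,0,-0.031],[0,0,0]],[[-0.030,0.01,-0.085],[-5,0,-5]],[[-0.045,0.028,-0.136],[-11.7,0,-14]],[[-0.045,0.028,-0.136],[-11.7,0,-14]],[[-0.0045,0.178,-0.183],[-28.4,0,-34]],[[-0.0045,0.178,-0.183],[-28.4,0,-34]],[[-0.0045,0.178,-0.183],[-28.4,0,-34]],[[-0.0045,0.178,-0.183],[-28.4,0,-34]],[[-0.0045,0.178,-0.183],[-28.4,0,-34]],[[-0.0045,0.178,-0.183],[-28.4,0,-34]]]'
python3 - <<'E'
from h import *
import cv2
grasp_now()
W=env.get_image("wrist")
cv2.imwrite("pics/w2.png",W["pixels"])
for p in (W,env.get_image("scene"),env.get_image("top")):
    for o in("bottle_a","pan_left","pan_right","stand","lamp"): print(o,[(np.round(r["centre"]).tolist(),round(r["score"],2)) for r in env.place_of(p,o)][:3])
E
```

```text
time_s: 7.02
ee_pos: [551.1, 38.2, 175.0]
eef_rot: [3.14, 0.695, 3.07]
wrist_force: [0.2, 0.9, -0.9]
grip_width: 31.4
grasp_force: 30.5
t 7.025 grasp [539.2  39.1 189.4] z [ 0.639 -0.045 -0.768] y [0.071 0.997 0.001] q [ 0.5   0.21 -0.78  2.33  1.66  0.33 -0.26] w 31.4 F [ 0.2  0.9 -0.9]
bottle_a [([542.0, 40.0, 142.0], 0.79)]
pan_left [([621.0, 87.0, 69.0], 0.6)]
pan_right [([612.0, -82.0, 75.0], 0.71)]
stand [([612.0, 4.0, -4.0], 0.83)]
lamp []
bottle_a [([428.0, -434.0, 2.0], 0.63), ([537.0, 43.0, 138.0], 0.61), ([492.0, -391.0, -2.0], 0.58)]
pan_left [([617.0, 90.0, 72.0], 0.8)]
pan_right [([609.0, -84.0, 72.0], 0.84)]
stand [([612.0, 6.0, 2.0], 0.59), ([375.0, -263.0, -1.0], 0.46)]
lamp [([619.0, 1.0, 268.0], 0.78)]
bottle_a [([439.0, -344.0, -0.0], 0.73), ([501.0, -388.0, -4.0], 0.63), ([544.0, 38.0, 146.0], 0.61)]
pan_left [([620.0, 89.0, 68.0], 0.96)]
pan_right [([607.0, -84.0, 75.0], 0.59), ([375.0, -261.0, 0.0], 0.57)]
stand [([616.0, 2.0, -1.0], 0.75)]
lamp [([619.0, 3.0, 271.0], 0.69)]
```

View pics/w2.png

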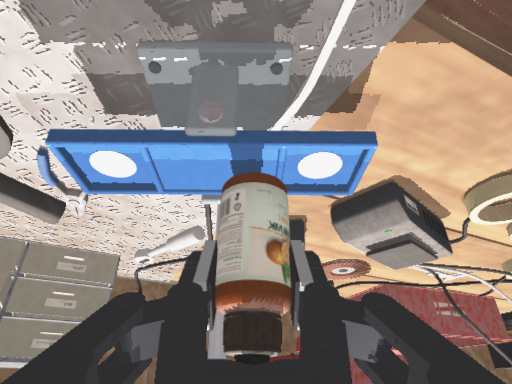

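The bottle hangs upright in the grip at (255,250). The white spots of the left and right pans are at (320,165) and (113,164). I'll refine them by ray intersection.

```bash
cat >> h.py <<'E'
import cv2
def ray(p,uv,z):
    M=np.linalg.inv(p["camera_from_world"]);d=M[:3,:3]@np.array([(uv[0]-p["cx"])/p["fx"],(uv[1]-p["cy"])/p["fy"],1]);o=M[:3,3]
    return o+d*(z-o[2])/d[2]
def spots(p,near,z=71):
    g=p["pixels"].min(2)
    for uv in near:
        m=(g>170).astype(np.uint8);n,l,st,c=cv2.connectedComponentsWithStats(m)
        u,v=map(int,uv);k=l[v,u]
        print('spot',np.round(c[k],1),st[k][4],np.round(ray(p,c[k],z),1) if k else None)
E
python3 - <<'E'
from h import *
p=env.get_image("wrist");spots(p,[(320,165),(113,164)])
p=env.get_image("scene");X=[proj(p,[619,89,71]),proj(p,[608,-83.5,71])];print(X);spots(p,X)
goto([619,89,150],-3.7);goto([619,89,124],-3.7);goto([619,89,117],-3.7)
E
```

```text
spot [318.5 164.6] 929 [621.5  88.4  71. ]
spot [111.2 163.2] 962 [607.6 -81.9  71. ]
[array([162.1699459 , 279.41826202]), array([205.21765964, 245.95346285])]
spot [161.5 278.8] 124 [621.9  87.6  71. ]
spot [252.5 187.9] 169113 None
[-0.0329, 0.0547, 0.0789] [-0.1, -0.1, -0.3]
[-0.0162, 0.0546, 0.0988] [-0.1, -0.1, -0.3]
[-0.0117, 0.0546, 0.1042] [-0.1, -0.1, -0.3]
```

```bash
python3 -m pendant '[[[-0.033,0.0535,0.079],[0,0,0]],[[-0.033,0.0535,0.079],[0,0,0]],[[-0.033,0.0535,0.079],[0,0,0]],[[-0.033,0.0535,0.079],[0,0,0]]]'
python3 - <<'E'
from h import *
grasp_now()
for z in (128,122,119,116):goto([621,88,z],-4)
E
```

```text
time_s: 8.52
ee_pos: [630.6, 87.0, 135.4]
eef_rot: [3.139, 0.695, 3.071]
wrist_force: [-0.5, 0.2, -0.0]
grip_width: 31.2
grasp_force: 30.5
t 8.525 grasp [618.6  87.8 149.7] z [ 0.639 -0.043 -0.768] y [0.07  0.998 0.002] q [ 0.37  0.48 -0.78  2.16  1.75  0.53 -0.31] w 31.2 F [-0.5  0.2 -0. ]
[0.012, 0.0003, 0.0182] [0.1, -0.2, -0.1]
[0.0159, 0.0003, 0.0228] [0.1, -0.2, -0.1]
[0.0178, 0.0003, 0.0251] [0.1, -0.2, -0.1]
[0.0197, 0.0003, 0.0274] [0.1, -0.2, -0.1]
```

```bash
python3 -m pendant '[[[0.012,0,0.018],[0,0,0]],[[0.016,0,0.023],[0,0,0]],[[0.018,0,0.025],[0,0,0]],[[0.019,0,0.0265],[0,0,0]],[[0.019,0,0.0265],[0,0,0]]]'
python3 - <<'E'
from h import *
grasp_now()
p=env.get_image("scene");q=env.get_image("top")
for P in(p,q):
  for o in ("bottle_a","pan_right","pan_left"): print([(np.round(r["centre"]).tolist(),round(r["score"],2)) for r in env.place_of(P,o)][:3])
cv2.imwrite("pics/s3.png",cv2.resize(p["pixels"][130:310,90:310],None,fx=3.3,fy=3.3))
E
```

```text
time_s: 9.15
ee_pos: [633.6, 86.9, 103.6]
eef_rot: [3.14, 0.696, 3.07]
wrist_force: [0.0, -0.6, -0.5]
grip_width: 31.4
grasp_force: 30.5
t 9.15 grasp [621.6  87.7 117.9] z [ 0.64  -0.044 -0.767] y [0.07  0.998 0.002] q [ 0.35  0.55 -0.77  2.16  1.89  0.57 -0.43] w 31.4 F [ 0.  -0.6 -0.5]
[([429.0, -431.0, 2.0], 0.83), ([495.0, -392.0, 4.0], 0.74), ([438.0, -346.0, 4.0], 0.58)]
[([608.0, -86.0, 73.0], 0.78)]
[([618.0, 90.0, 68.0], 0.78), ([612.0, 3.0, 2.0], 0.53)]
[([501.0, -387.0, -3.0], 0.72), ([438.0, -341.0, 1.0], 0.69), ([427.0, -437.0, 1.0], 0.63)]
[([607.0, -86.0, 75.0], 0.66)]
[([620.0, 88.0, 66.0], 0.73)]
```

View pics/s3.png

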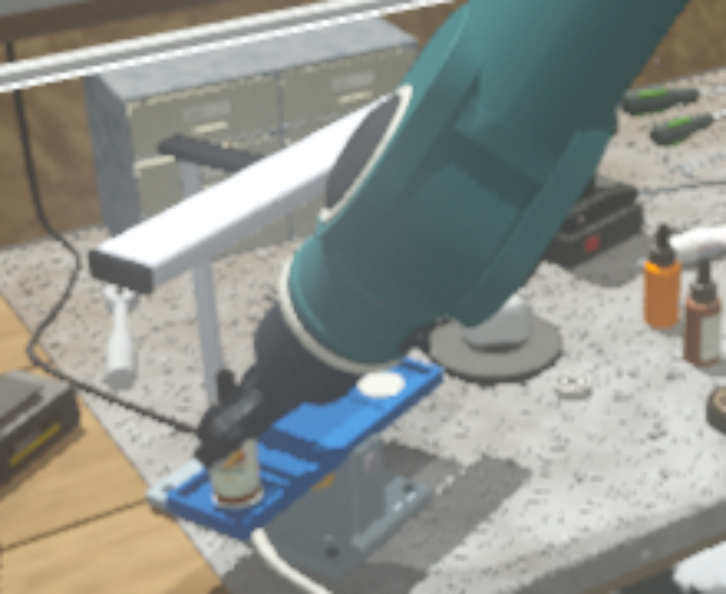

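The bottle sits over the middle of the left pan at crop pixel (238,490). I press 4 mm more and then release.

```bash
python3 -m pendant '[[[0.0026,0,0.0031],[0,0,0]],[[0.0026,0,0.0031],[0,0,0]],[[0.0026,0,0.0031],[0,0,0]]]' | sed -n 2,4p
python3 -m pendant '[[[0,0,0],[0,0,0]],[[0,0,0],[0,0,0]],[[0,0,0],[0,0,0]],[[0,0,0],[0,0,0]],[[0,0,0],[0,0,0]],[[0,0,0],[0,0,0]]]' 0.85 30
python3 - <<'E'
from h import *
grasp_now()
W=env.get_image("wrist");cv2.imwrite("pics/w4.png",W["pixels"])
E
```

```text
ee_pos: [633.4, 86.9, 99.0]
eef_rot: [3.14, 0.695, 3.07]
wrist_force: [-0.0, 0.3, -0.7]
time_s: 10.68
ee_pos: [633.5, 86.9, 99.1]
eef_rot: [3.14, 0.696, 3.07]
wrist_force: [-0.3, 0.7, 0.7]
grip_width: 72.9
grasp_force: 0.0
t 10.675 grasp [621.5  87.7 113.5] z [ 0.639 -0.044 -0.768] y [0.07  0.998 0.002] q [ 0.35  0.57 -0.77  2.16  1.9   0.58 -0.44] w 72.9 F [-0.3  0.7  0.7]
```

View pics/w4.png

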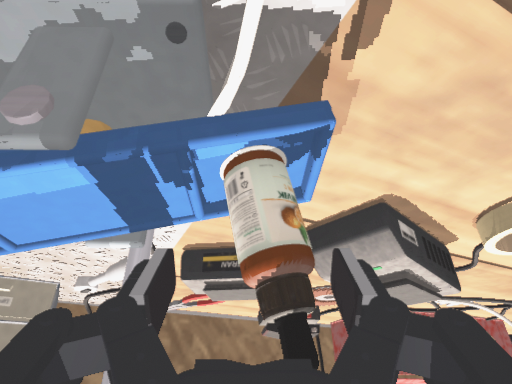

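The bottle stands in the left pan, leaning with the tipped tray, with its base at (252,160). I back straight out and go to B.

```bash
python3 -m pendant '[[[0,0,-0.03],[0,0,0]],[[0,0,-0.06],[0,0,0]],[[0,0,-0.11],[0,0,0]],[[0,0,-0.11],[0,0,0]]]' | sed -n 1,4p
python3 - <<'E'
from h import *
grasp_now()
B=np.array([439,-344,46]);z=pose(-55)[:,2]
goto([470,-130,200],-30);goto(B-130*z,-55);goto(B-90*z,-55);goto(B,-55)
for n in("scene","top"):
  P=env.get_image(n)
  for o in ("bottle_a","pan_right","pan_left"): print([(np.round(r["centre"]).tolist(),round(r["score"],2)) for r in env.place_of(P,o)][:5])
E
```

```text
time_s: 11.22
ee_pos: [562.8, 92.1, 186.8]
eef_rot: [3.142, 0.701, 3.072]
wrist_force: [0.4, -0.5, -0.3]
t 11.225 grasp [550.8  93.  201.1] z [ 0.643 -0.044 -0.764] y [0.069 0.998 0.   ] q [ 0.41  0.24 -0.84  2.27  1.53  0.45 -0.21] w 72.8 F [ 0.4 -0.5 -0.3]
[0.0515, -0.2333, -0.042] [16.8, 0.2, 19.9]
[0.1416, -0.388, -0.0468] [32.9, 0.1, 39.1]
[0.149, -0.408, -0.013] [32.9, 0.1, 39.1]
[0.1656, -0.453, 0.0632] [32.9, 0.1, 39.1]
[([619.0, 91.0, 50.0], 0.84), ([496.0, -392.0, 3.0], 0.8), ([618.0, 90.0, 54.0], 0.72), ([429.0, -434.0, 4.0], 0.53), ([438.0, -344.0, 2.0], 0.52)]
[([607.0, -81.0, 89.0], 0.74), ([621.0, 91.0, 50.0], 0.68)]
[([620.0, 89.0, 53.0], 0.81)]
[([625.0, 83.0, 56.0], 0.74), ([429.0, -436.0, -1.0], 0.65), ([440.0, -343.0, 1.0], 0.53), ([497.0, -392.0, -3.0], 0.49)]
[([608.0, -84.0, 92.0], 0.8)]
[([619.0, 87.0, 50.0], 0.85)]
```

```bash
python3 -m pendant '[[[0.0515,-0.233,-0.042],[16.8,0,20]],[[0.0515,-0.233,-0.042],[16.8,0,20]],[[0.0515,-0.233,-0.042],[16.8,0,20]],[[0.0515,-0.233,-0.042],[16.8,0,20]],[[0.1416,-0.388,-0.047],[32.9,0,39]],[[0.1416,-0.388,-0.047],[32.9,0,39]],[[0.1416,-0.388,-0.047],[32.9,0,39]],[[0.1416,-0.388,-0.047],[32.9,0,39]],[[0.149,-0.408,-0.013],[32.9,0,39]],[[0.149,-0.408,-0.013],[32.9,0,39]]]' 0.75 30 | sed -n 1,4p
python3 - <<'E'
from h import *
grasp_now()
for n in("wrist","scene","top"):
  P=env.get_image(n)
  for o in ("bottle_a",): print([(np.round(r["centre"]).tolist(),round(r["score"],2)) for r in env.place_of(P,o)][:5])
B=np.array([439,-344,46]);z=pose(-55)[:,2];goto(B-90*z,-55);goto(B,-55)
E
```

```text
time_s: 12.88
ee_pos: [412.4, -306.4, 94.9]
eef_rot: [-3.137, 0.692, 2.184]
wrist_force: [-0.3, 0.5, -0.1]
t 12.875 grasp [ 405.6 -296.6  109.3] z [ 0.364 -0.525 -0.77 ] y [ 0.82   0.573 -0.003] q [ 0.8   0.35 -0.49  2.43  1.96  0.56 -0.85] w 64.1 F [-0.3  0.5 -0.1]
[([496.0, -394.0, -2.0], 0.97), ([436.0, -347.0, 2.0], 0.96), ([432.0, -439.0, -4.0], 0.71)]
[([618.0, 90.0, 49.0], 0.95), ([429.0, -434.0, 3.0], 0.73), ([498.0, -387.0, 1.0], 0.67), ([439.0, -342.0, 5.0], 0.61)]
[([442.0, -341.0, 2.0], 0.71), ([627.0, 84.0, 57.0], 0.7), ([497.0, -390.0, -1.0], 0.67), ([429.0, -437.0, -2.0], 0.53)]
[-0.0017, 0.0001, -0.0016] [-0.1, -0.0, 0.1]
[-0.0017, 0.0003, 0.0884] [-0.1, -0.0, 0.1]
```

```bash
python3 -m pendant '[[[-0.0015,0,0.03],[0,0,0]],[[-0.0015,0,0.06],[0,0,0]],[[-0.0015,0,0.088],[0,0,0]],[[-0.0015,0,0.088],[0,0,0]]]' | sed -n 1,4p
python3 -m pendant '[[[0,0,0],[0,0,0]],[[0,0,0],[0,0,0]],[[0,0,0],[0,0,0]],[[0,0,0],[0,0,0]],[[0,0,0],[0,0,0]]]' 0 30
python3 - <<'E'
from h import *
grasp_now();s=env.sense()
for g,az in(([436,-340,110],-55),([470,-230,210],-40),([535,-90,210],-4)):goto(g,az,40,s)
E
```

```text
time_s: 13.68
ee_pos: [445.0, -354.2, 30.2]
eef_rot: [-3.138, 0.695, 2.183]
wrist_force: [0.5, 0.0, 0.8]
time_s: 14.3
ee_pos: [445.3, -353.7, 32.1]
eef_rot: [-3.138, 0.698, 2.184]
wrist_force: [-2.5, 2.8, 7.7]
grip_width: 31.8
grasp_force: 29.4
t 14.3 grasp [ 438.5 -343.8   46.4] z [ 0.367 -0.528 -0.766] y [ 0.819  0.574 -0.003] q [ 0.85  0.58 -0.46  2.32  2.19  0.64 -0.96] w 31.8 F [-2.5  2.8  7.7]
[-0.0374, 0.0, -0.0516] [-0.1, -0.0, 0.1]
[-0.0474, 0.0938, -0.1741] [-9.8, -0.0, -11.4]
[0.0147, 0.2336, -0.2267] [-32.9, -0.1, -39.0]
```

```bash
python3 -m pendant '[[[-0.0374,0,-0.0516],[0,0,0]],[[-0.0374,0,-0.0516],[0,0,0]],[[-0.0474,0.094,-0.174],[-9.8,0,-11.4]],[[-0.0474,0.094,-0.174],[-9.8,0,-11.4]],[[-0.0474,0.094,-0.174],[-9.8,0,-11.4]],[[0.0147,0.2336,-0.2267],[-32.9,0,-39]],[[0.0147,0.2336,-0.2267],[-32.9,0,-39]],[[0.0147,0.2336,-0.2267],[-32.9,0,-39]],[[0.0147,0.2336,-0.2267],[-32.9,0,-39]],[[0.0147,0.2336,-0.2267],[-32.9,0,-39]]]'
python3 - <<'E'
from h import *
grasp_now();s=env.sense()
for g in([608,-83,160],[608,-83,145],[608,-83,135],[608,-83,125],[608,-83,118],[608,-83,116]):goto(g,-4,40,s)
for n in("wrist","scene","top"):
  P=env.get_image(n)
  for o in ("bottle_a","pan_right"): print([(np.round(r["centre"]).tolist(),round(r["score"],2)) for r in env.place_of(P,o)][:3])
E
```

```text
time_s: 15.55
ee_pos: [541.7, -96.2, 184.5]
eef_rot: [-3.135, 0.674, 3.026]
wrist_force: [-1.0, 0.1, -2.5]
grip_width: 31.9
grasp_force: 30.6
t 15.55 grasp [530.2 -94.7 199.1] z [ 0.62  -0.078 -0.781] y [ 0.119  0.993 -0.005] q [ 1.11  0.25 -1.07  2.31  1.48  0.21  0.18] w 31.9 F [-1.   0.1 -2.5]
[-0.0354, 0.0218, 0.0778] [-2.0, -1.4, -2.0]
[-0.026, 0.0218, 0.0895] [-2.0, -1.4, -2.0]
[-0.0197, 0.0219, 0.0974] [-2.0, -1.4, -2.0]
[-0.0135, 0.0219, 0.1052] [-2.0, -1.4, -2.0]
[-0.0091, 0.022, 0.1106] [-2.0, -1.4, -2.0]
[-0.0079, 0.022, 0.1122] [-2.0, -1.4, -2.0]
[([622.0, 88.0, 54.0], 0.95), ([527.0, -97.0, 157.0], 0.59)]
[([610.0, -76.0, 91.0], 0.91)]
[([620.0, 89.0, 52.0], 0.94), ([530.0, -97.0, 153.0], 0.75), ([430.0, -435.0, 0.0], 0.57)]
[([608.0, -82.0, 88.0], 0.76), ([619.0, 89.0, 54.0], 0.64)]
[([426.0, -434.0, -1.0], 0.74), ([532.0, -93.0, 154.0], 0.55), ([625.0, 81.0, 56.0], 0.51)]
[([607.0, -80.0, 92.0], 0.79)]
```

```bash
python3 -m pendant '[[[-0.0354,0.0218,0.0778],[-2,-1.4,-2]],[[-0.0354,0.0218,0.0778],[-2,-1.4,-2]],[[-0.0354,0.0218,0.0778],[-2,-1.4,-2]],[[-0.0354,0.0218,0.0778],[-2,-1.4,-2]],[[-0.0354,0.0218,0.0778],[-2,-1.4,-2]]]' | sed -n 1,4p
python3 - <<'E'
from h import *
grasp_now();s=env.sense()
for g in([608,-83,145],[608,-83,135],[608,-83,125],[608,-83,118],[608,-83,116]):goto(g,-4,40,s)
E
```

```text
time_s: 16.62
ee_pos: [620.2, -85.2, 146.7]
eef_rot: [-3.141, 0.7, 3.068]
wrist_force: [-0.3, -0.5, -0.5]
t 16.625 grasp [608.2 -84.3 161. ] z [ 0.642 -0.048 -0.765] y [ 0.074  0.997 -0.001] q [ 0.89  0.48 -0.93  2.19  1.84  0.33 -0.07] w 31.8 F [-0.3 -0.5 -0.5]
[0.0106, 0.0013, 0.0121] [-0.2, 0.1, -0.1]
[0.017, 0.0014, 0.0197] [-0.2, 0.1, -0.1]
[0.0235, 0.0014, 0.0274] [-0.2, 0.1, -0.1]
[0.028, 0.0014, 0.0327] [-0.2, 0.1, -0.1]
[0.0293, 0.0014, 0.0343] [-0.2, 0.1, -0.1]
```

```bash
python3 -m pendant '[[[0.0106,0.0013,0.0121],[0,0,0]],[[0.014,0.0013,0.016],[0,0,0]],[[0.017,0.0013,0.0197],[0,0,0]],[[0.0203,0.0013,0.0236],[0,0,0]],[[0.0235,0.0013,0.0274],[0,0,0]],[[0.026,0.0013,0.030],[0,0,0]],[[0.028,0.0013,0.0327],[0,0,0]],[[0.0285,0.0013,0.0335],[0,0,0]],[[0.0285,0.0013,0.0335],[0,0,0]],[[0.0285,0.0013,0.0335],[0,0,0]]]'
python3 - <<'E'
from h import *
grasp_now()
W=env.get_image("scene");cv2.imwrite("pics/s5.png",cv2.resize(W["pixels"][150:310,100:300],None,fx=3.6,fy=3.6))
for n in("scene","top"):
  P=env.get_image(n)
  for o in ("bottle_a","pan_right","pan_left"): print([(np.round(r["centre"]).tolist(),round(r["score"],2)) for r in env.place_of(P,o)][:3])
E
```

```text
time_s: 17.88
ee_pos: [620.4, -83.6, 102.1]
eef_rot: [3.14, 0.699, 3.067]
wrist_force: [-0.6, 0.1, 1.6]
grip_width: 31.2
grasp_force: 30.7
t 17.875 grasp [608.4 -82.7 116.4] z [ 0.642 -0.047 -0.765] y [0.074 0.997 0.001] q [ 0.9   0.62 -0.96  2.2   2.06  0.45 -0.22] w 31.2 F [-0.6  0.1  1.6]
[([496.0, -389.0, 2.0], 0.85), ([430.0, -435.0, -0.0], 0.85), ([609.0, -82.0, 72.0], 0.59)]
[([605.0, -80.0, 72.0], 0.75)]
[([618.0, 89.0, 71.0], 0.95)]
[([624.0, 80.0, 75.0], 0.65), ([618.0, 5.0, 274.0], 0.62), ([429.0, -435.0, -2.0], 0.55)]
[([609.0, -82.0, 72.0], 0.65), ([518.0, -242.0, -0.0], 0.31)]
[([625.0, 86.0, 71.0], 0.6)]
```

View pics/s5.png

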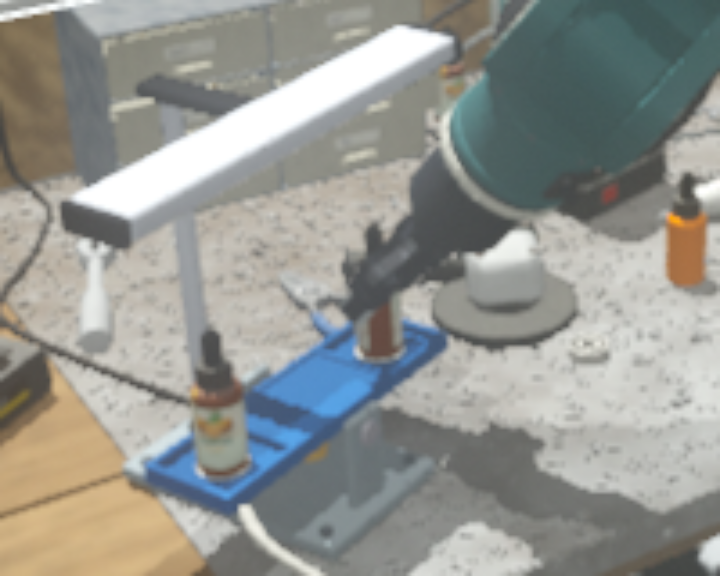

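Both bottles are upright on a level tray, A at crop pixel (222,470) and B at (378,350). I release B and back out.

```bash
python3 -m pendant '[[[0,0,0],[0,0,0]],[[0,0,0],[0,0,0]],[[0,0,0],[0,0,0]],[[0,0,0],[0,0,0]],[[0,0,0],[0,0,0]],[[0,0,0],[0,0,0]]]' 0.8 30 | sed -n 5,6p
python3 -m pendant '[[[0,0,-0.02],[0,0,0]],[[0,0,-0.04],[0,0,0]],[[0,0,-0.07],[0,0,0]],[[0,0,-0.11],[0,0,0]],[[0,0,-0.11],[0,0,0]],[[0,0,-0.11],[0,0,0]],[[0,0,-0.11],[0,0,0]],[[0,0,-0.11],[0,0,0]]]'
python3 - <<'E'
from h import *
grasp_now()
W=env.get_image("wrist");cv2.imwrite("pics/w6.png",W["pixels"])
for n in("scene","top","wrist"):
  P=env.get_image(n)
  for o in ("bottle_a","pan_right","pan_left"): print([(np.round(r["centre"]).tolist(),round(r["score"],2)) for r in env.place_of(P,o) if abs(r["centre"][0]-613)<60][:3])
E
```

```text
grip_width: 68.3
grasp_force: 0.0
time_s: 20.08
ee_pos: [549.9, -77.9, 185.4]
eef_rot: [3.138, 0.698, 3.066]
wrist_force: [-0.5, -0.1, 0.2]
grip_width: 68.4
grasp_force: 0.0
t 20.075 grasp [537.9 -77.1 199.7] z [ 0.641 -0.045 -0.766] y [0.073 0.997 0.003] q [ 1.06  0.25 -1.05  2.31  1.64  0.19  0.04] w 68.4 F [-0.5 -0.1  0.2]
[([619.0, 90.0, 68.0], 0.8), ([608.0, -84.0, 72.0], 0.75)]
[([610.0, -83.0, 71.0], 0.76)]
[([618.0, 91.0, 72.0], 0.98)]
[([610.0, -81.0, 72.0], 0.73), ([622.0, 81.0, 76.0], 0.66)]
[([607.0, -83.0, 72.0], 0.97)]
[([624.0, 87.0, 68.0], 0.79)]
[([608.0, -84.0, 74.0], 0.78), ([621.0, 87.0, 75.0], 0.72)]
[([614.0, -81.0, 72.0], 0.83)]
[([619.0, 85.0, 70.0], 0.77)]
```

View pics/w6.png

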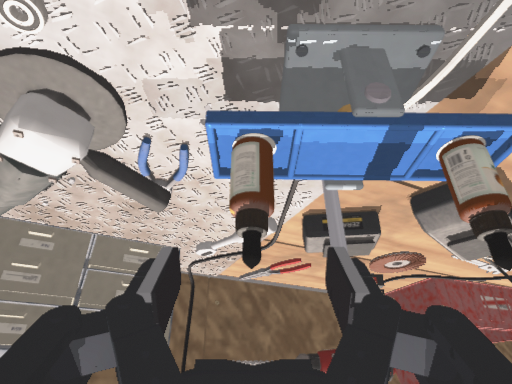

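The tray is level and both bottles stand upright near the pan centres, B based at (253,140) and A at (463,145). The gripper is clear, so I hand in.

```bash
python3 -m pendant '[[[0,0,0],[0,0,0]],[[0,0,0],[0,0,0]],[[0,0,0],[0,0,0]],[[0,0,0],[0,0,0]]]' | head -2; python3 -c "
from bench import env
print(env.sense()['qpos'][5]);print(env.finish_job())"
```

```text
time_s: 21.22
ee_pos: [549.8, -78.5, 186.2]
0.18899915857978514
the job is handed in; nothing more can be done
None
```

I handed the job in at 21.2 s: both brown bottles stand upright near the centres of the end pans and the tray looks level. The lamp bar, tape roll and bearing were not touched as far as I saw; the verdict was not shown. Joint 6 ended at its lower limit, reading 0.189 against the stated 0.19.

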